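# Load a test tile under the jig's spring clip

### The arm

A 6-joint arm with a two-finger parallel gripper is mounted at the origin on the work surface. World frame = base frame: x ahead of the robot, y to its left, z up, the work surface at z = 0. Lengths are in mm, angles in rad, forces in N, time in s.
With the tool pointing down it reaches from about 300 to 775 mm from the base axis. Payload 14.6 kg.
Tool frame: the origin (TCP) lies midway between the tips of the shut fingers; the grasp point (between the pads) lies 19 mm behind it (grip_depth is the distance from the TCP to the grasp point, in mm); z points along the fingers, y is the direction in which the jaws open and shut (so a half turn about z gives the same grasp; the last joint's range is limited). The gripper opens to 94 mm and grips with 3 to 60 N. Pads are 16 mm wide; open, the fingers measure 119 mm over their backs; the gripper's body (75 mm by 177 mm) begins 78 mm behind the grasp point.
Start: joints at [1.258, 0.3, 1.521, -0, 1.321, -0.067], TCP at [133.831, 533.459, 205.446] pointing down, gripper open.
Joint ranges: [-3.03, 3.03], [-0.79, 2.21], [0.23, 2.52], [-1.04, 4.18], [0, 3.07], [-2.55, 2.55]. Speed limits (rad/s): [2.22, 2.22, 2.57, 3.14, 3.14, 3.14].

### API

Orientations are given as [roll, pitch, yaw] about the fixed x, y, z axes, in that order (R = Rz(yaw) Ry(pitch) Rx(roll)).
In Python, from cell import read_state, camera, camera_info, sign_off, grip_depth gives the robot as it stands.
- The arm moves only by the tool drive_tool, never from a script. Its argument "motion" is one flat list of numbers, 4 for each row, row after row: the shift along the tool's x, y, z in mm, then the turn about the tool's z in rad. A call has 1 to 8 rows; each row shifts and turns the pose as measured when the row begins, along the tool's axes as they then stand; what a row does not reach is not made up. A row lasts 1/12 s, in which the tool goes at most 41.7 mm and 7.16 degrees, less where a joint would pass 70% of its speed; a pose out of reach is approached as far as the arm can. A call is refused whole if a number of a shift passes 41.7 or a number of a turn 0.125, either way. A call with a gripper value outside its range is refused whole. "jaw" is the closure, from 0 (fully open) to 1 (shut), set as the call begins (left out, the last holds). The fingers move at their own pace and stop on an object; "grip_force" is the grip in N (left out, the last holds). Time passes only in rows, so rows that do not move let the fingers close. It gives the time, the measured TCP pose, the force and the opening at its end, in the units of the state.
- read_state(): the state, without advancing time (a new reading comes with each control period).
- camera(name): name is "scene" or "top"; returns the picture (480x640x3 uint8, red, green, blue); there is no depth.
- camera_info(name): a dict with "fovy" (degrees; the focal length in pixels is half the picture's height over the tangent of half this angle, whatever the lens; pixels are square), "cx", "cy" (the principal point, pixels), "camera_from_world" (4x4, takes a point from world to camera coordinates). Camera axes: x right, y up, looking along -z (the intrinsics and any distortion apply to the point x, -y, -z); pixel columns grow to the right and rows downward; lengths in mm; the calibration is good to about 2 mm. A picture is of the moment at which its call begins. camera_info takes no time and is no camera call.
- sign_off(): hands the job in, once; it reports no verdict.
The state is a dict: "clock": time; "joints": joint angles; "qd": joint speeds; "effort": joint torques, N m; "eef_pos": TCP position; "eef_rot": TCP orientation; "wrist_force": force on the tool from outside, world axes, zero at the start; "moment": the same for the moment, N m; "finger_gap": finger opening in mm.
Only numpy, scipy, OpenCV 4.12 (cv2) and the standard library are available. Lean on these libraries where they do the work, as an engineer would, in place of code of your own. Each camera call takes 0.05 s, during which the arm holds its last target. There are 200 camera calls.

### The job

Press down the tail of the spring clip with one fingertip so that its foot rises, and while you keep it pressed push the flat tile that lies in the jig's channel beneath the foot with the other fingertip, until it is fully home against the end stop. Then let the clip up so that its foot clamps the tile, and move clear. Only press and push: do not pick up or tip the tile, and leave the spare tile, the tape roll and the marker where they are.

Things in the scene. Friction and masses are not known exactly. Their poses are not given: they have to be found in the camera images.
- jig: Loading jig fixed to the bench. Origin on the bench, on the channel's middle line; x along the channel towards its closed end, y towards the clip's tail, z up. Base plate 200 x 150 x 6 mm; grey bed on it, top 24 mm above the bench, x = -120 to 70, y = -42 to 42 mm. Channel 73 mm wide between rails 6 mm high and 6 mm thick on the bed, open at -x.
- stop (a point): Point on the bed at the foot of the inner face of the end stop that closes the channel: jig x = +60 mm, y = 0, 24 mm above the bench. The stop is 10 mm thick and stands 9 mm above the bed. A tile fully home touches it: its centre is then at jig x = +20 mm and its rear edge at x = -20 mm.
- tile: The tile to load: flat brown rectangle, 80 mm along the channel (x), 70 mm across (y), 10 mm thick, about 60 g. Origin at the centre of its underside. Loose on the bed in the channel, its centre at jig x = -45 to -18 mm, its axes within 1 degree of the jig's. The closed clip's foot blocks it. Push its rear (-x) edge near the middle, about 4 mm above the bed.
- clip: The clip, bare steel: a spring-loaded see-saw with a long tail outside the channel and, on an arm over the channel, a foot. Origin on its pin, at jig x = 0, y = +43 mm, 40 mm above the bench; x along the pin as the jig's x; turns with the clip. The pin, 7 mm thick, runs from jig x = -110 to +50 mm, between lugs 46 mm high above the bench at x = -116 and +57 mm.
- clip_tail (a point): Middle of the tail's top face, moves with the clip. Smooth plate, jig x = -112 to -2 mm, 28 mm wide. Closed it slopes up outwards: middle at jig y = 72 mm, 39 mm above the bench, outer edge 44 mm. Pressed until level: y = 56 to 84 mm, 28 mm above the bench (4 mm above the bed), so level fingertips can hold it and push the tile at once, sliding along it. It takes about 4 to 10 N and has no latch.
- clip_foot (a point): Lowest point of the clip's foot at its -x end, moves with the clip. Round steel bar 10 mm thick, 20 mm long (jig x = +30 to +50 mm), over the channel's middle line (y = 0). Its underside is 6 mm above the bed when closed and empty, 10 mm when it clamps the tile, about 22 mm with the tail level and 26 mm at the hard stop (tail's middle 25 mm above the bench); 1 mm of the tail moves it about 1.5 mm.
- spare_tile: Bystander: spare tile, also 80 x 70 x 10 mm, flat on the bench on the clip's side of the jig. Origin at the centre of its underside.
- tape_roll: Bystander: roll of tape lying flat on the bench on the other side of the jig, 84 mm across, 24 mm high. Origin at the centre of its underside.
- marker: Bystander: marker pen, about 130 x 15 x 13 mm, lying on the bench beyond the jig's closed end; x runs along the pen. Origin on its underside near the middle.

How it is judged:
By the outcome, as a careful person would: the job done as asked, in the order asked, and still so for the second after the job is handed in, with the robot touching nothing.
It also fails if it takes over 38 s, if anything falls off the work surface, if the arm or the gripper's body presses on something with over 40 N, if the wrist force passes 120 N, or if a joint passes its speed limit or range.

## Working session

There is one attempt and no reset: what is moved stays moved. The work goes in short steps, Python scripts to look and compute and a tool call to move; the robot and the scene stay as the last step left them, time stands still between calls to the robot, and variables do not carry over. Pictures are saved under pics/ and viewed, on a budget of 10 in all, crops included, one or two more only if the job needs it, and the job is handed in when it is done.

Besides the shell and the picture viewer there is one more tool, called in YAML: its name, and indented under it one key for each argument. drive_tool: Moves the arm, as the interface text tells. Its arguments: {"type":"object","properties":{"motion":{"type":"array","items":{"type":"number"}},"jaw":{"type":"number"},"grip_force":{"type":"number"}},"required":["motion"]}

```bash
mkdir -p pics; ls
python3 - <<'E'
from cell import *
import cv2
for n in("scene","top"):
    cv2.imwrite(f"pics/{n}0.png",camera(n)[:,:,::-1]); print(n,camera_info(n))
print(read_state(),grip_depth)
E
```

```text
pics
scene {'fovy': 45.27960998147303, 'cx': 319.032446072103, 'cy': 235.9323210995148, 'camera_from_world': array([[-5.64181391e-01,  8.25488297e-01,  1.63838027e-02,
         2.85814175e+02],
       [-6.50322948e-01, -4.56515384e-01,  6.07185118e-01,
         4.22217133e+02],
       [ 5.08703667e-01,  3.31907782e-01,  7.94391467e-01,
        -1.31577395e+03],
       [ 0.00000000e+00,  0.00000000e+00,  0.00000000e+00,
         1.00000000e+00]])}
top {'fovy': 56.6148375909469, 'cx': 319.9890205462807, 'cy': 237.48218795820864, 'camera_from_world': array([[-7.68760916e-02, -9.97036396e-01,  2.91391132e-03,
         1.07866744e+02],
       [ 9.69808128e-01, -7.40976372e-02,  2.32339698e-01,
        -6.28472752e+02],
       [-2.31435221e-01,  2.06873028e-02,  9.72630338e-01,
        -5.93114495e+02],
       [ 0.00000000e+00,  0.00000000e+00,  0.00000000e+00,
         1.00000000e+00]])}
{'clock': 0.1, 'joints': array([ 1.25840918e+00,  3.00428071e-01,  1.52148579e+00, -4.78408942e-05,
        1.32069766e+00, -6.65662801e-02]), 'qd': array([-9.31015977e-04, -5.12433375e-04, -1.61601187e-03,  3.31775047e-04,
        6.58858036e-05,  1.31507724e-04]), 'effort': array([ 3.99405719e-03, -5.32653165e+01, -3.53275430e+01,  7.10874796e-02,
        2.35458522e-02, -4.61265108e-05]), 'eef_pos': array([133.77241578, 533.25427796, 204.95024052]), 'eef_rot': array([-3.14057295e+00, -2.15349142e-05,  2.89578364e+00]), 'wrist_force': array([0.51261905, 0.0861082 , 0.11859198]), 'moment': array([-0.00095454, -0.00900172,  0.08287377]), 'finger_gap': 94.3432267659294} 18.8
```

View pics/scene0.png

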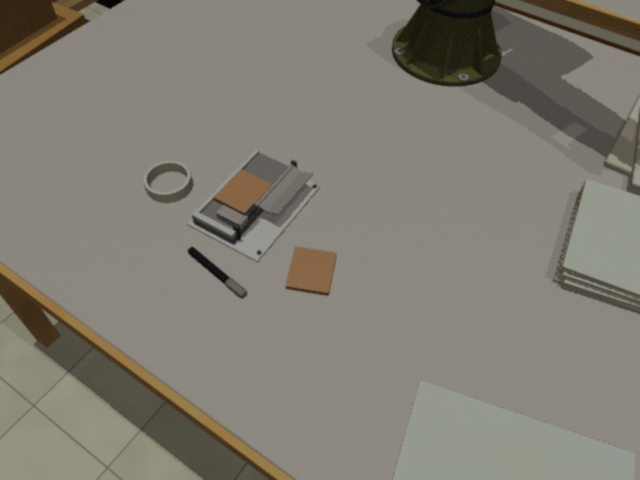

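View pics/top0.png

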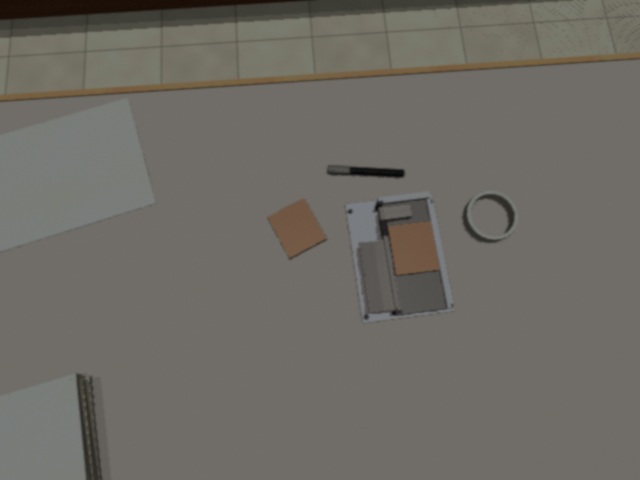

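The scene view shows the jig around px (255,205) with the tile in its channel. The spare is at (312,270), the tape at (167,180) and the marker at (217,272). In the top view the jig runs from (348,195) to (452,320), tile at (414,248), foot at (395,212), tail at (377,277), spare (297,228). Next I'll measure these and make zoomed crops.

```bash
cat > h.py <<'E'
import numpy as np, cv2
from cell import *
def ray(n,uv,z):
    i=camera_info(n);f=240/np.tan(np.radians(i["fovy"])/2);T=i["camera_from_world"]
    R=T[:3,:3];c=-R.T@T[:3,3]
    uv=np.atleast_2d(np.float64(uv))
    d=np.c_[(uv[:,0]-i["cx"])/f,-(uv[:,1]-i["cy"])/f,-np.ones(len(uv))]@R
    return (c+d*((z-c[2])/d[:,2])[:,None])
def proj(n,p):
    i=camera_info(n);f=240/np.tan(np.radians(i["fovy"])/2);T=i["camera_from_world"]
    q=np.atleast_2d(p)@T[:3,:3].T+T[:3,3]
    return np.c_[i["cx"]-f*q[:,0]/q[:,2],i["cy"]+f*q[:,1]/q[:,2]]
def orange(im):
    h=cv2.cvtColor(im,cv2.COLOR_RGB2HSV)
    m=cv2.inRange(h,(5,90,60),(20,255,255))
    cs,_=cv2.findContours(m,cv2.RETR_EXTERNAL,cv2.CHAIN_APPROX_NONE)
    return [c for c in cs if 600<cv2.contourArea(c)<6000]
def rects(n,im):
    for c in orange(im):
        u=c[:,0].astype(float).mean(0)
        for z in (10,34):
            p=ray(n,c[:,0],z)[:,:2].astype(np.float32); r=cv2.minAreaRect(p); print(n,u.round(),z,np.round(r[0],1),np.round(r[1],1),round(r[2],2))
E
python3 - <<'E'
from h import *
for n,(a,b,c,d) in dict(scene=(180,140,330,265),top=(335,180,465,330)).items():
    im=cv2.imread(f"pics/{n}0.png")[:,:,::-1].copy()
    rects(n,im)
    s=5 if n=="scene" else 4
    cv2.imwrite(f"pics/{n}0z.png",np.clip(cv2.resize(im[b:d,a:c,::-1],None,fx=s,fy=s,interpolation=cv2.INTER_CUBIC)*1.6,0,255))
E
```

```text
scene [132. 372.] 10 [979.5 -28.8] [584.8  57.1] 89.93
scene [132. 372.] 34 [983.4 -15.7] [566.7  55.3] 89.93
scene [311. 271.] 10 [674.   98.5] [82.6 68.9] 24.14
scene [311. 271.] 34 [687.4 107.6] [80.1 66.7] 24.14
scene [242. 191.] 10 [ 604.9 -100.2] [85.9 70.4] 2.86
scene [242. 191.] 34 [620.4 -84.9] [83.2 68.2] 2.86
scene [584.  14.] 10 [-333.4  210.2] [291.1  87.4] 89.76
scene [584.  14.] 34 [-288.8  215.9] [282.1  84.6] 89.76
scene [45. 30.] 10 [ 487.5 -777.8] [310.  103.3] 19.87
scene [45. 30.] 34 [ 506.7 -741.5] [300.4 100.1] 19.87
top [413. 248.] 10 [621.4 -91.4] [81.4 71. ] 2.75
top [413. 248.] 34 [616.7 -85.9] [78.6 68.6] 2.75
top [296. 228.] 10 [669.7  95.6] [78.2 66.6] 24.19
top [296. 228.] 34 [663.3  94.9] [75.5 64.3] 24.19
top [319.  76.] 10 [947.5  27.2] [1155.1   11.5] 89.98
top [319.  76.] 34 [931.7  28.8] [1116.2   11.1] 89.98[ WARN:0@0.221] global loadsave.cpp:1063 imwrite_ Unsupported depth image for selected encoder is fallbacked to CV_8U.
```

View pics/top0z.png

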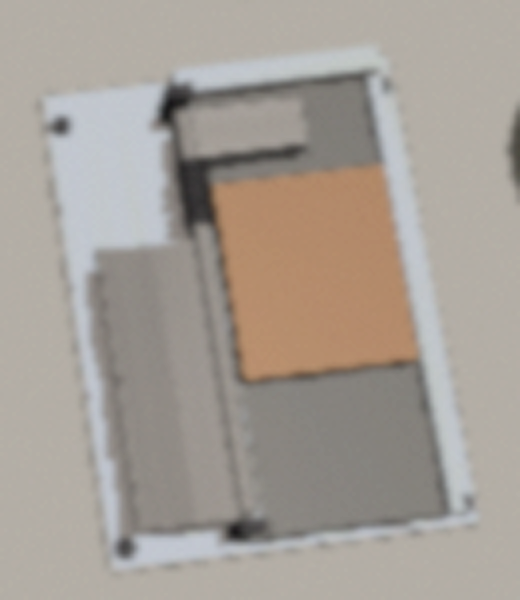

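View pics/scene0z.png

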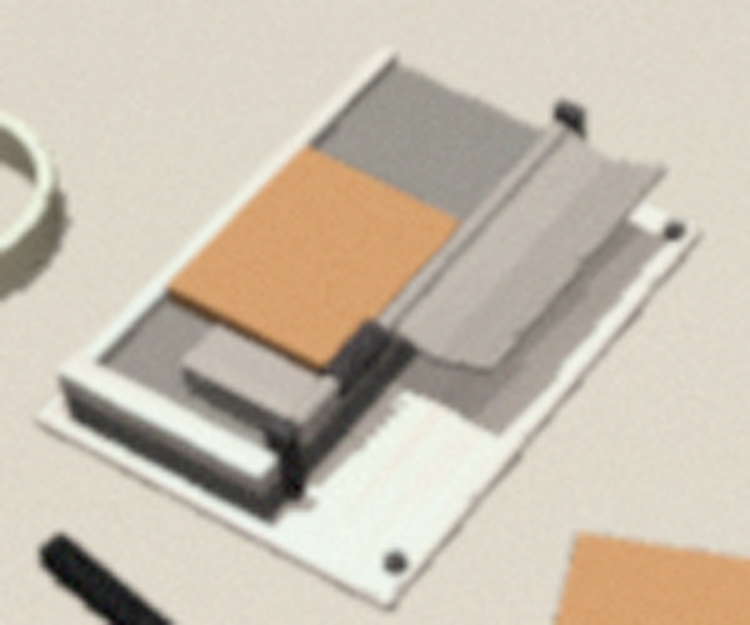

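Zooms: the plate corners in the top crop (4x, offset 335,180) are at (45,97), (382,45), (478,520) and (113,572). The tail spans roughly x 95-240, y 248-530. The foot bar is at (180-305, 100-155), blocking the tile. Now I'll convert these to world coordinates.

Run:
```python
from h import *
T=lambda *p:(np.array(p)+.5)/4+[335,180]-.5
S=lambda *p:(np.array(p)+.5)/5+[180,140]-.5
pt=ray("top",T([45,97],[382,45],[478,520],[113,572]),6)
ps=ray("scene",S([390,607],[38,417],[703,233]),6)
print("plate top",pt.round(1),"scene",ps.round(1))
print("sizes",[round(np.linalg.norm(pt[i]-pt[i-1]),1) for i in range(4)],[round(np.linalg.norm(ps[0]-ps[i]),1) for i in(1,2)])
for q in(pt,):
    print("centre",q.mean(0), "yaws",np.degrees(np.arctan2(*(q[1]-q[2])[1::-1])),np.degrees(np.arctan2(*(q[0]-q[3])[1::-1])))
print("scene yaw",np.degrees(np.arctan2(*(ps[0]-ps[2])[1::-1])))
print("bed rear right corner/rail inner",ray("top",T([448,515],[372,75]),24).round(1))
print("tail outer",ray("top",T([95,265],[125,530]),44).round(1))
print("lug tops",ray("top",T([240,528],[175,100]),46).round(1),ray("scene",S([570,108],[283,440]),46).round(1))
print("stop inner top edge/rail top",ray("scene",S([100,362],[265,455]),33).round(1))
print("bed rear corner scene rail top",ray("scene",S([393,55]),30).round(1), "bed rear", ray("scene",S([405,70],[545,130]),24).round(1))
print("tile rear corners scene", ray("scene",S([310,148],[460,217]),34).round(1),"top",ray("top",T([418,360],[243,382],[213,183],[382,165]),34).round(1))
```

```text
plate top [[ 705.7   10.1    6. ]
 [ 717.9 -134.6    6. ]
 [ 516.9 -146.     6. ]
 [ 507.8    1.     6. ]] scene [[ 707.7   15.     6. ]
 [ 714.3 -133.5    6. ]
 [ 511.4    5.7    6. ]]
sizes [np.float64(198.1), np.float64(145.2), np.float64(201.3), np.float64(147.3)] [np.float64(148.6), np.float64(196.5)]
centre [612.08652391 -67.38214944   6.        ] yaws 3.2432033549461408 2.6183927424322437
scene yaw 2.6924296781191264
bed rear right corner/rail inner [[ 518.8 -129.1   24. ]
 [ 699.3 -123.5   24. ]]
tail outer [[ 6.240e+02  2.000e-01  4.400e+01]
 [ 5.215e+02 -1.200e+00  4.400e+01]]
lug tops [[518.8 -44.1  46. ]
 [688.  -37.8  46. ]] [[519.5 -47.2  46. ]
 [695.9 -34.9  46. ]]
stop inner top edge/rail top [[ 698.1 -114.3   33. ]
 [ 696.9  -43.3   33. ]]
bed rear corner scene rail top [[ 522.5 -126.5   30. ]] bed rear [[ 521.5 -122.1   24. ]
 [ 516.5  -61.3   24. ]]
tile rear corners scene [[ 580.2 -118.8   34. ]
 [ 575.9  -54.6   34. ]] top [[ 578.7 -123.1   34. ]
 [ 575.3  -53.9   34. ]
 [ 656.   -51.2   34. ]
 [ 658.2 -119.7   34. ]]
```

Jig origin comes out at about (637, -84.5) with yaw 0.048 (lugs, plate and tile agree to 2-3 mm). The tile centre is at jig x≈-20, so it needs about 40 mm of travel. Plan: jaw gap about 60 mm, TCP at jig (-78, 36), with yaw 3.19. Moving over, staying high.

drive_tool:
  motion: [-27.6,-23.3,0,0,-27.6,-23.3,0,0,-27.6,-23.3,0,0,-27.6,-23.3,0,0,-27.6,-23.3,0,0,-27.6,-23.3,0,0,-27.6,-23.3,0,0,-27.6,-23.3,0,0]
  jaw: 0.364
  grip_force: 30

```text
clock: 0.77
eef_pos: [304.3, 291.7, 202.0]
eef_rot: [-3.136, -0.002, 2.905]
wrist_force: [0.8, -0.1, -0.1]
finger_gap: 59.9
```

drive_tool:
  motion: [-27.6,-23.3,0,0,-27.6,-23.3,0,0,-27.6,-23.3,0,0,-27.6,-23.3,0,0,-27.6,-23.3,0,0,-27.6,-23.3,0,0,-27.6,-23.3,0,0,-27.6,-23.3,0,0]

```text
clock: 1.43
eef_pos: [480.0, 44.5, 202.1]
eef_rot: [-3.136, -0.003, 2.905]
wrist_force: [0.2, 0.6, 0.9]
finger_gap: 59.2
```

drive_tool:
  motion: [0,0,0,-0.1,0,0,0,-0.1,0,0,0,-0.1,0,0,0,0]

```text
clock: 1.77
eef_pos: [482.7, 37.4, 200.2]
eef_rot: [-3.137, -0.007, -3.074]
wrist_force: [-0.3, 0.1, 0.5]
finger_gap: 60.0
```

drive_tool:
  motion: [-17.6,-23.3,0,0.019,-17.6,-23.3,0,0,-17.6,-23.3,0,0,-17.6,-23.3,0,0,0,0,30,0,0,0,30,0,0,0,30,0,0,0,0,0]

```text
clock: 2.43
eef_pos: [560.3, -56.3, 107.2]
eef_rot: [-3.136, -0.005, -3.12]
wrist_force: [-0.2, 0.1, -0.6]
finger_gap: 59.9
```

```bash
cat > jig.py <<'E'
from h import *
def st():
    s=read_state();y=.048;R=np.array([[np.cos(y),-np.sin(y)],[np.sin(y),np.cos(y)]])
    j=R.T@(s["eef_pos"][:2]-[637,-84.5]); print("t",s["clock"],"jig",j.round(1),"z",s["eef_pos"][2].round(1),"rot",s["eef_rot"].round(3),"gap",s["finger_gap"].round(1),"F",s["wrist_force"].round(1))
E
python3 - <<'E'
from jig import *
st()
a=camera("scene");b=camera("top")
a=cv2.resize(a[90:270,140:380],(800,600),interpolation=cv2.INTER_CUBIC);b=b[150:345,310:480]
b=cv2.resize(b,(523,600),interpolation=cv2.INTER_CUBIC)
for n,i in(("s1",a),("t1",b)): cv2.imwrite(f"pics/{n}.png",cv2.convertScaleAbs(i[:,:,::-1],alpha=1.5))
E
```

```text
Traceback (most recent call last):
  File "jig.py", line 4, in st
    j=R.T@(s["eef_pos"][:2]-[637,-84.5]); print("t",s["clock"],"jig",j.round(1),"z",s["eef_pos"][2].round(1),"rot",s["eef_rot"].round(3),"gap",s["finger_gap"].round(1),"F",s["wrist_force"].round(1))
                                                                                                                                               ^^^^^^^^^^^^^^^^^^^^^
AttributeError: 'float' object has no attribute 'round'
```

```bash
sed -i 's/s\["finger_gap"\].round(1)/round(s["finger_gap"],1)/' jig.py
python3 - <<'E'
from jig import *
st()
a=camera("scene")
a=cv2.resize(a[90:270,140:380],(800,600),interpolation=cv2.INTER_CUBIC)
cv2.imwrite("pics/s1.png",cv2.convertScaleAbs(a[:,:,::-1],alpha=1.5))
E
```

```text
t 2.4333 jig [-75.3  31.9] z 107.2 rot [-3.136 -0.005 -3.12 ] gap 59.9 F [-0.2  0.1 -0.6]
```

View pics/s1.png

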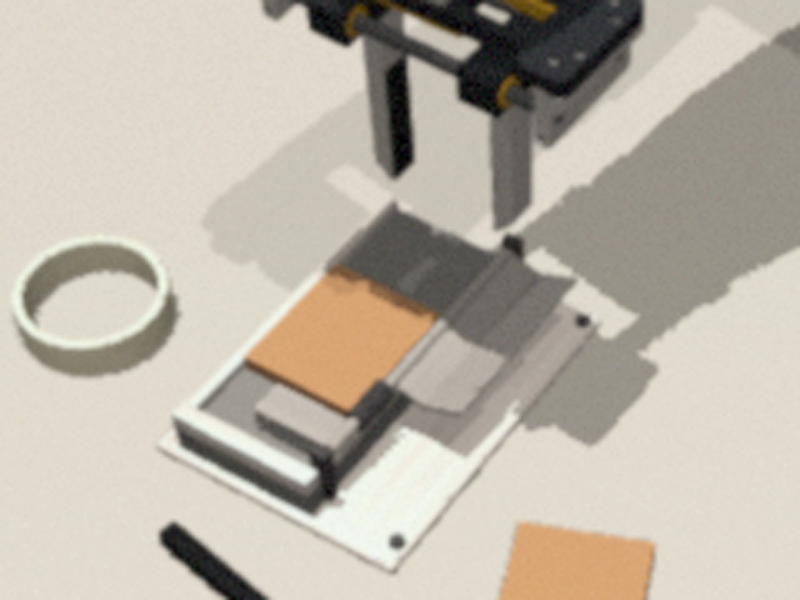

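The fingertips show at about crop (395,170) and (510,222), over the channel behind the tile and near the tail. Fine-aligning and lowering to just above the tail.

drive_tool:
  motion: [3,4,0,-0.027,0,0,0,0,0,0,25,0,0,0,25,0,0,0,0,0,0,0,0,0]

```text
clock: 2.98
eef_pos: [563.1, -51.4, 71.0]
eef_rot: [-3.132, 0.013, -3.092]
wrist_force: [-0.2, 0.3, 0.8]
finger_gap: 59.8
```

Run:
```python
from jig import *
st()
print(ray("scene",np.array([[395,172],[510,225]])/3.3333+[140,90],107.2).round(1))
a=camera("scene");b=camera("top");rects("top",b)
a=cv2.resize(a[100:250,180:340],(640,600),interpolation=cv2.INTER_CUBIC)
cv2.imwrite("pics/s2.png",cv2.convertScaleAbs(a[:,:,::-1],alpha=1.6))
```

```text
t 2.9833 jig [-72.3  36.6] z 71.0 rot [-3.132  0.013 -3.092] gap 59.8 F [-0.2  0.3  0.8]
[[564.8 -86.2 107.2]
 [561.7 -16.5 107.2]]
top [296. 228.] 10 [669.7  95.7] [78.  66.3] 23.97
top [296. 228.] 34 [663.3  94.9] [75.4 64. ] 23.97
top [319.  76.] 10 [947.5  27.2] [1155.1   11.1] 89.99
top [319.  76.] 34 [931.7  28.7] [1116.2   10.7] 89.99
```

View pics/s2.png

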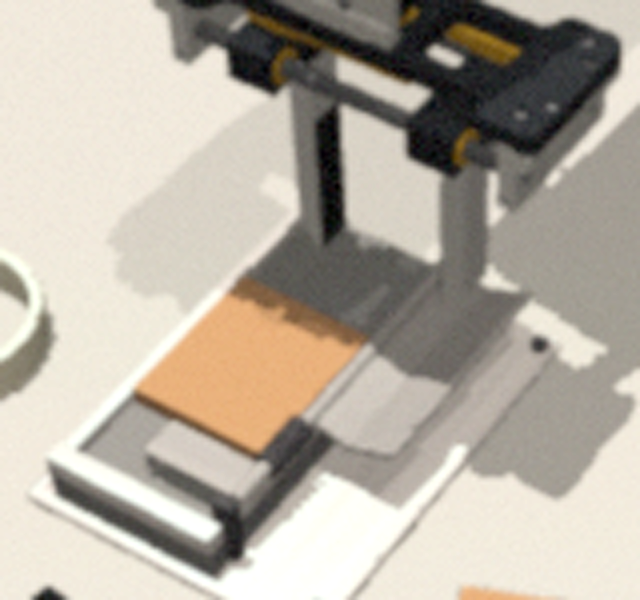

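Both fingertips sit correctly astride the pin, at crop (325,240) in the channel and (465,285) over the tail. The tile hasn't moved. Shifting back a little, then descending in small steps.

drive_tool:
  motion: [4,0,0,0,4,0,0,0,0,0,6,0,0,0,6,0,0,0,6,0,0,0,6,0,0,0,0,0]

```text
clock: 3.67
eef_pos: [556.4, -52.4, 49.6]
eef_rot: [-3.131, 0.02, -3.092]
wrist_force: [-0.0, 0.5, -0.5]
finger_gap: 59.7
```

```bash
python3 -c "
from jig import *
st()"
```

```text
t 3.6667 jig [-79.   35.9] z 49.6 rot [-3.131  0.02  -3.092] gap 59.7 F [-0.   0.5 -0.5]
```

drive_tool:
  motion: [0,0,4,0,0,0,4,0,0,0,4,0,0,0,4,0,0,0,0,0]

```text
clock: 4.08
eef_pos: [557.1, -53.5, 32.2]
eef_rot: [-3.13, 0.02, -3.092]
wrist_force: [-3.9, -1.0, 7.1]
finger_gap: 60.1
```

```bash
python3 -c "
from jig import *
st()"
```

```text
t 4.0833 jig [-78.3  34.8] z 32.2 rot [-3.13   0.02  -3.092] gap 60.1 F [-3.9 -1.   7.1]
```

drive_tool:
  motion: [0,1,2,0,0,0,2,0,0,0,0,0]

```text
clock: 4.33
eef_pos: [557.4, -54.4, 29.1]
eef_rot: [-3.127, 0.02, -3.092]
wrist_force: [-4.3, 3.3, 7.1]
finger_gap: 59.9
```

Run:
```python
from jig import *
st()
a=camera("scene")
a=cv2.resize(a[100:250,180:340],(640,600),interpolation=cv2.INTER_CUBIC)
cv2.imwrite("pics/s3.png",cv2.convertScaleAbs(a[:,:,::-1],alpha=1.6))
```

```text
t 4.3333 jig [-78.1  33.9] z 29.1 rot [-3.127  0.02  -3.092] gap 59.9 F [-4.3  3.3  7.1]
```

View pics/s3.png

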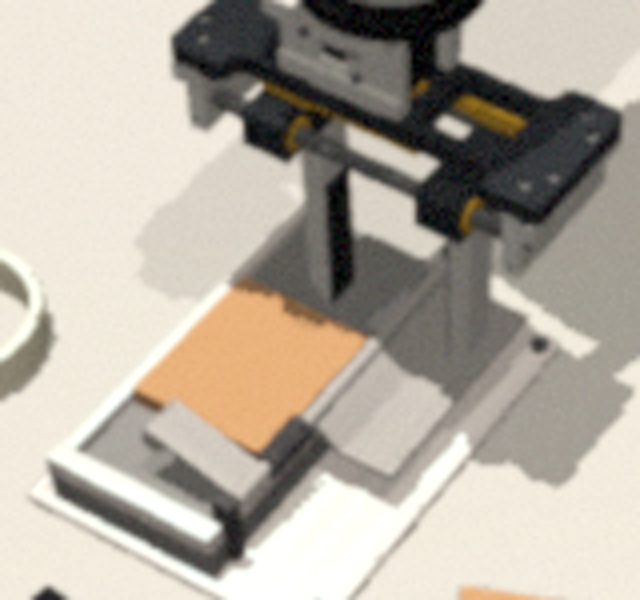

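The foot is up and the tail is nearly level; the pusher tip is behind the tile at crop (335,300). Lowering 1 mm more, then pushing.

drive_tool:
  motion: [0,1,1.2,0,-4,0.2,0.2,0,-4,0.2,0.2,0,-4,0.2,0.1,0,-4,0.2,0.1,0,0,0,0,0]

```text
clock: 4.88
eef_pos: [572.1, -52.9, 29.2]
eef_rot: [-3.126, 0.015, -3.091]
wrist_force: [-0.3, 1.3, 6.8]
finger_gap: 60.0
```

```bash
python3 -c "
from jig import *
st()"
```

```text
t 4.8833 jig [-63.3  34.6] z 29.2 rot [-3.126  0.015 -3.091] gap 60.0 F [-0.3  1.3  6.8]
```

drive_tool:
  motion: [-4,0.2,0.8,0,-4,0.2,0.8,0,-4,0.2,0.4,0,-4,0.2,0.3,0,-4,0.2,0.3,0,-4,0.2,0.3,0,0,0,0,0]

```text
clock: 5.47
eef_pos: [593.7, -51.1, 27.7]
eef_rot: [-3.126, 0.005, -3.089]
wrist_force: [-1.1, 2.0, 8.4]
finger_gap: 59.7
```

Run:
```python
from jig import *
st()
a=camera("scene")
a=cv2.resize(a[100:250,180:340],(640,600),interpolation=cv2.INTER_CUBIC)
cv2.imwrite("pics/s4.png",cv2.convertScaleAbs(a[:,:,::-1],alpha=1.6))
```

```text
t 5.4667 jig [-41.7  35.4] z 27.7 rot [-3.126  0.005 -3.089] gap 59.7 F [-1.1  2.   8.4]
```

View pics/s4.png

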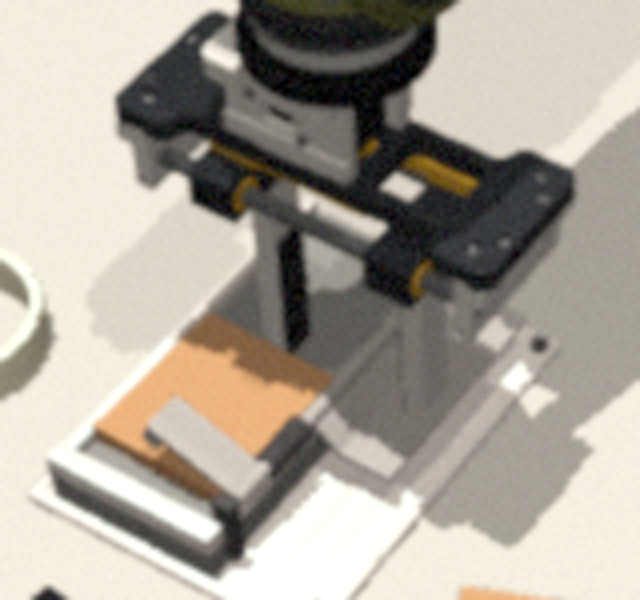

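The tile is now sliding under the raised foot, with its front edge near crop (100,425)-(200,490) and a gap of about 14 mm to the stop. Pushing on.

drive_tool:
  motion: [-4,0,0.2,0,-4,0,0.2,0,-3,0,0.2,0,0,0,0.1,0]

```text
clock: 5.85
eef_pos: [603.6, -50.5, 28.0]
eef_rot: [-3.126, 0.001, -3.089]
wrist_force: [-1.9, 0.5, 8.1]
finger_gap: 59.6
```

drive_tool:
  motion: [-2,0,0.1,0,-2,0,0.1,0]

```text
clock: 6.02
eef_pos: [606.3, -50.4, 28.0]
eef_rot: [-3.126, -0.003, -3.089]
wrist_force: [-15.8, -2.2, 12.8]
finger_gap: 59.8
```

```bash
python3 -c "
from jig import *
st()"
```

```text
t 6.0167 jig [-29.   35.6] z 28.0 rot [-3.126e+00 -3.000e-03 -3.089e+00] gap 59.8 F [-15.8  -2.2  12.8]
```

Fx jumped to -15.8 N at jig x=-29 (expected -28), so the tile has met the stop. One small seating push, then check.

drive_tool:
  motion: [-1,0,0,0,-0.5,0,0,0]

```text
clock: 6.18
eef_pos: [606.1, -50.4, 28.1]
eef_rot: [-3.127, -0.008, -3.089]
wrist_force: [-6.3, 1.2, 7.5]
finger_gap: 59.6
```

Run:
```python
from jig import *
st()
a=camera("scene")
a=cv2.resize(a[100:250,180:340],(640,600),interpolation=cv2.INTER_CUBIC)
cv2.imwrite("pics/s5.png",cv2.convertScaleAbs(a[:,:,::-1],alpha=1.6))
```

```text
t 6.1833 jig [-29.3  35.6] z 28.1 rot [-3.127 -0.008 -3.089] gap 59.6 F [-6.3  1.2  7.5]
```

View pics/s5.png

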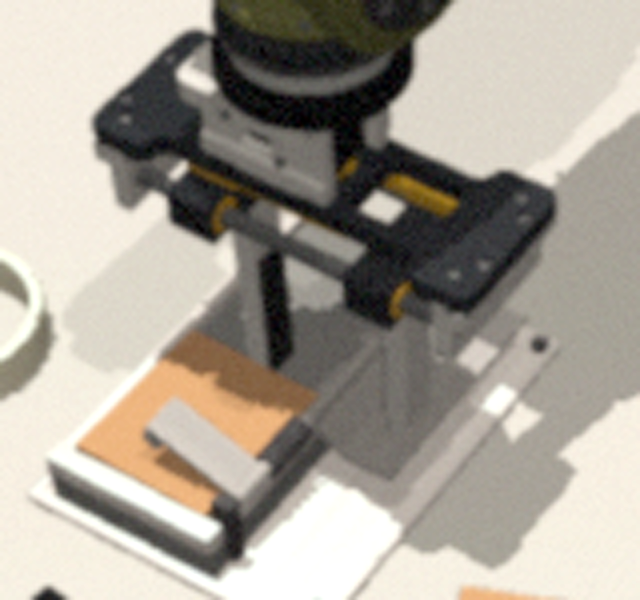

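The tile's front edge is flush with the stop, with no gap showing. Backing off slightly while still pressed, then rising gently.

drive_tool:
  motion: [2,0,0.2,0,2,0,0.2,0,0,0,-2,0,0,0,-2,0,0,0,-2,0,0,0,-3,0,0,0,-3,0,0,0,-4,0]

```text
clock: 6.9
eef_pos: [604.9, -49.1, 45.8]
eef_rot: [-3.128, -0.001, -3.089]
wrist_force: [-0.1, 0.2, 0.3]
finger_gap: 60.1
```

```bash
python3 -c "
from jig import *
st()"
```

```text
t 6.9 jig [-30.4  36.9] z 45.8 rot [-3.128e+00 -1.000e-03 -3.089e+00] gap 60.1 F [-0.1  0.2  0.3]
```

drive_tool:
  motion: [0,0,-15,0,0,0,-25,0,0,0,-30,0,0,0,-30,0,25,0,0,0,30,0,0,0,30,0,0,0,30,0,0,0]

```text
clock: 7.57
eef_pos: [489.1, -54.2, 150.8]
eef_rot: [-3.127, 0.0, -3.089]
wrist_force: [0.2, -0.2, 0.8]
finger_gap: 59.7
```

drive_tool:
  motion: [30,30,0,0,25,30,0,0,0,35,0,0,0,35,0,0,0,35,0,0,0,35,0,0,0,30,0,0,0,0,0,0]

```text
clock: 8.23
eef_pos: [415.4, 178.1, 149.5]
eef_rot: [-3.127, 0.005, -3.097]
wrist_force: [-0.2, -0.4, 0.4]
finger_gap: 59.4
```

Run:
```python
from jig import *
st()
a=camera("scene");b=camera("top")
rects("scene",a);rects("top",b)
a=cv2.resize(a[130:270,170:330],(457,400),interpolation=cv2.INTER_CUBIC)
b=cv2.resize(b[180:330,335:465],(343,400),interpolation=cv2.INTER_CUBIC)
cv2.imwrite("pics/f.png",cv2.convertScaleAbs(np.hstack([a,b])[:,:,::-1],alpha=1.6))
```

```text
t 8.2333 jig [-208.8  272.9] z 149.5 rot [-3.127  0.005 -3.097] gap 59.4 F [-0.2 -0.4  0.4]
scene [132. 372.] 10 [979.6 -28.8] [584.8  57. ] 89.94
scene [132. 372.] 34 [983.5 -15.7] [566.7  55.3] 89.94
scene [311. 271.] 10 [674.   98.4] [82.6 68.9] 24.14
scene [311. 271.] 34 [687.4 107.6] [80.1 66.8] 24.14
scene [227. 206.] 10 [643.  -98.8] [82.1 69.8] 2.14
scene [227. 206.] 34 [657.3 -83.5] [79.5 67.7] 2.14
scene [603.  20.] 10 [-332.9  260.6] [190.7  87.3] 89.51
scene [603.  20.] 34 [-288.3  264.7] [184.8  84.6] 89.51
scene [45. 31.] 10 [ 487.2 -773.5] [313.7 111.7] 19.87
scene [45. 31.] 34 [ 506.4 -737.3] [303.9 108.2] 19.87
top [296. 228.] 10 [669.6  95.7] [78.1 66.4] 24.19
top [296. 228.] 34 [663.3  94.9] [75.5 64.2] 24.19
top [408. 221.] 10 [661.2 -89.5] [82.3 71.2] 1.91
top [408. 221.] 34 [655.1 -84. ] [79.5 68.8] 1.91
top [319.  76.] 10 [947.5  27.2] [1155.1   11.6] 89.99
top [319.  76.] 34 [931.8  28.8] [1116.2   11.2] 89.99
```

View pics/f.png

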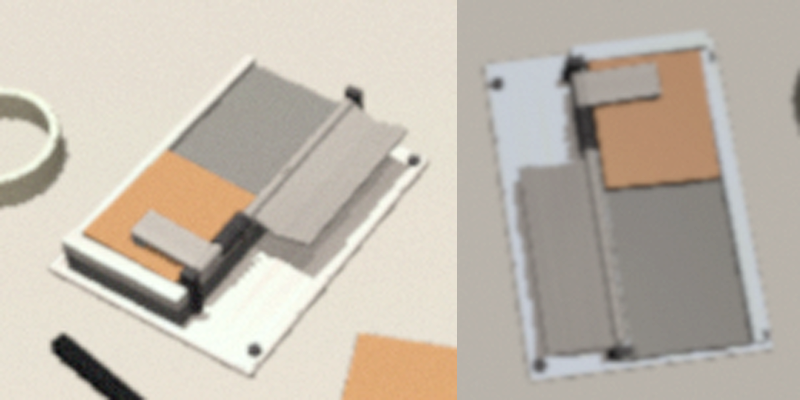

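The clip has closed on the tile at the stop. Tile yaw reads about 0.8° different from before, so I'll check that with edge-line fits before handing in.

Run:
```python
from jig import *
def edges(n,im,off,c0):
    c=[c for c in orange(im) if np.linalg.norm(c[:,0].mean(0)-c0)<8][0]
    p=ray(n,c[:,0],34)[:,:2]; y=.048
    R=np.array([[np.cos(y),-np.sin(y)],[np.sin(y),np.cos(y)]]); q=(p-[637,-84.5])@R
    for nm,ax,lo in(("rear",0,1),("right",1,1),("front",0,0)):
        o=1-ax; mid=np.median(q[:,o]) ; r=(q[:,o].min()+8,q[:,o].max()-8)
        s=q[(q[:,o]>r[0])&(q[:,o]<r[1])]
        e=s[:,ax].min() if lo else s[:,ax].max()
        s=s[abs(s[:,ax]-e)<3]
        k=np.polyfit(s[:,o],s[:,ax],1); print(n,off,nm,"edge at",round(np.median(s[:,ax]),2),"slope deg",round(np.degrees(np.arctan(k[0])),2),len(s))
for n,c0,c1 in(("scene",(242,191),(227,206)),("top",(413,248),(408,221))):
    edges(n,cv2.imread(f"pics/{n}0.png")[:,:,::-1].copy(),"before",c0); edges(n,camera(n),"after",c1)
st()
```

```text
scene before rear edge at -57.27 slope deg 0.45 24
scene before right edge at -33.09 slope deg 0.17 26
scene before front edge at 23.74 slope deg -0.73 25
scene after rear edge at -18.41 slope deg 1.58 24
scene after right edge at -33.57 slope deg -1.64 26
scene after front edge at 58.91 slope deg 0.54 26
top before rear edge at -58.73 slope deg 0.26 33
top before right edge at -33.93 slope deg 0.27 38
top before front edge at 18.12 slope deg 0.13 32
top after rear edge at -20.72 slope deg 1.7 34
top after right edge at -33.88 slope deg -0.53 38
top after front edge at 56.21 slope deg -0.22 52
t 8.4333 jig [-208.4  268.5] z 149.3 rot [-3.126  0.004 -3.1  ] gap 59.7 F [ 0.  -0.  -0.3]
```

Both views agree that the tile is about 1° skewed, leaving roughly 1 mm open at its -y front corner. I'll see whether it was already skewed before release by reusing the saved picture s5.

Run:
```python
from jig import *
y=.048;R=np.array([[np.cos(y),-np.sin(y)],[np.sin(y),np.cos(y)]])
fin=camera("scene")
fin=cv2.convertScaleAbs(cv2.resize(fin[100:250,180:340],(640,600),interpolation=cv2.INTER_CUBIC),alpha=1.6)
ini=cv2.imread("pics/scene0.png")[:,:,::-1].copy()
ini=cv2.convertScaleAbs(cv2.resize(ini[100:250,180:340],(640,600),interpolation=cv2.INTER_CUBIC),alpha=1.6)
for nm,im in(("ini",ini),*((k,cv2.imread(f"pics/{k}.png")[:,:,::-1].copy()) for k in("s3","s4","s5")),("fin",fin)):
    h=cv2.cvtColor(im,cv2.COLOR_RGB2HSV); m=cv2.inRange(h,(5,70,60),(20,255,255)); m[:,380:]=0;m[540:]=0
    c=max(cv2.findContours(m,cv2.RETR_EXTERNAL,cv2.CHAIN_APPROX_NONE)[0],key=cv2.contourArea)[:,0]
    q=(ray("scene",(c+.5)/4+[180,100]-.5,34)[:,:2]-[637,-84.5])@R
    for e,ax,a,b in(("rear",0,-28,-10),("rear2",0,10,28),("right",1,.25,.75)):
        if ax==0:
            s=q[(q[:,1]>a)&(q[:,1]<b)]; s=s[s[:,0]<s[:,0].min()+4]; print(nm,e,round(np.median(s[:,0]),2),end=" | ")
        else:
            x0=q[:,0].min()+12; s=q[(q[:,0]>x0)&(q[:,0]<x0+50)]; s=s[s[:,1]<s[:,1].min()+4]
            print(nm,"right slope",round(np.degrees(np.arctan(np.polyfit(s[:,0],s[:,1],1)[0])),2),"front",end=" ")
            f=[]
            for a,b in((-28,-20),(-20,-12),(15,22)):
                s=q[(q[:,1]>a)&(q[:,1]<b)&(q[:,0]>q[:,0].mean()+15)]; f.append(round(s[:,0].max(),1) if len(s) else None)
            print(f)
```

```text
ini rear -59.0 | ini rear2 -58.68 | ini right slope 0.24 front [np.float64(25.8), np.float64(26.0), np.float64(25.0)]
s3 rear -59.18 | s3 rear2 -58.99 | s3 right slope 0.14 front [np.float64(25.8), np.float64(25.3), np.float64(21.9)]
s4 rear -32.8 | s4 rear2 -31.77 | s4 right slope -0.09 front [np.float64(51.7), np.float64(51.7), np.float64(53.4)]
s5 rear -20.88 | s5 rear2 -19.55 | s5 right slope 0.13 front [np.float64(60.2), np.float64(60.1), np.float64(60.3)]
fin rear -20.67 | fin rear2 -19.51 | fin right slope -0.99 front [np.float64(60.1), np.float64(60.1), np.float64(60.3)]
```

Run:
```python
from jig import *
y=.048;R=np.array([[np.cos(y),-np.sin(y)],[np.sin(y),np.cos(y)]])
def W(p,z): return np.c_[np.array(p)@R.T+[637,-84.5],np.full(len(p),z)]
# subpixel: sample grey across each predicted edge, take strongest gradient
def fit(n,g,a,b,z,w=5):
    t=np.linspace(.06,.94,40)[:,None]; base=np.array(a)*(1-t)+np.array(b)*t
    d=np.array(b,float)-a; nrm=np.array([-d[1],d[0]])/np.linalg.norm(d)
    o=np.arange(-w,w+.01,.25); pts=[]
    for p in base:
        uv=proj(n,W(p+o[:,None]*nrm,z)).astype(np.float32)
        v=cv2.remap(g,uv[:,0:1].copy(),uv[:,1:2].copy(),cv2.INTER_LINEAR)[:,0]
        gr=abs(np.gradient(cv2.GaussianBlur(v[:,None],(1,7),1.5)[:,0])); 
        pts.append(o[gr.argmax()] if gr.max()>1.0 else np.nan)
    pts=np.array(pts);L=np.linalg.norm(d)*t[:,0];k=np.isfinite(pts)
    for _ in range(4):
        c=np.polyfit(L[k],pts[k],1);k=np.isfinite(pts)&(abs(np.polyval(c,L)-pts)<.8)
        if k.sum()<8:break
    return round(np.degrees(c[0]),2),round(np.polyval(c,L.mean()),2),int(k.sum())
E=dict(plateRight=((-125,-65),(75,-65),6),plateFront=((77,-60),(77,85),6),bedRear=((-120,-32),(-120,30),24),railRin=((-115,-36.5),(-25,-36.5),30),
 tileRear=((-20,-30),(-20,30),34),tileRight=((-15,-35),(50,-35),34))
for n in("scene","top"):
    im=np.mean([camera(n) for _ in range(4)],0).astype(np.float32); g=im[:,:,2]
    for k,(a,b,z) in E.items(): print(n,k,fit(n,g,a,b,z))
    if n: 
        g0=cv2.imread(f"pics/{n}0.png")[:,:,0].astype(np.float32)
        print(n,"ini rear",fit(n,g0,(-59,-30),(-59,30),34),"ini right",fit(n,g0,(-54,-35),(15,-35),34))
```

```text
Traceback (most recent call last):
TypeError: expected non-empty vector for x
```

```bash
cat > e.py <<'E'
from jig import *
y=.048;R=np.array([[np.cos(y),-np.sin(y)],[np.sin(y),np.cos(y)]])
def W(p,z): return np.c_[np.array(p)@R.T+[637,-84.5],np.full(len(p),z)]
def fit(n,g,a,b,z,w=6):
    t=np.linspace(.06,.94,40)[:,None]; base=np.array(a)*(1-t)+np.array(b)*t
    d=np.array(b,float)-a; nrm=np.array([-d[1],d[0]])/np.linalg.norm(d)
    o=np.arange(-w,w+.01,.25); pts=[]
    for p in base:
        uv=proj(n,W(p+o[:,None]*nrm,z)).astype(np.float32)
        v=cv2.remap(g,uv[:,0:1].copy(),uv[:,1:2].copy(),cv2.INTER_LINEAR)[:,0]
        pts.append(o[abs(np.gradient(cv2.GaussianBlur(v[:,None],(1,7),1.5)[:,0])).argmax()])
    q=np.c_[np.linalg.norm(d)*(t[:,0]-.5),pts].astype(np.float32)
    vx,vy,x0,y0=cv2.fitLine(q,cv2.DIST_HUBER,0,.01,.01).ravel()
    s=vy/vx; r=abs(q[:,1]-y0-s*(q[:,0]-x0))
    return round(float(np.degrees(s)),2),"off",round(float(y0-s*x0),2),"res",round(float(np.median(r)),2)
E
python3 - <<'E'
from e import *
E=dict(plateRight=((-125,-65),(75,-65),6),plateFront=((77,-60),(77,85),6),bedRear=((-120,-32),(-120,30),24),railRin=((-115,-36.5),(-25,-36.5),30),
 tileRear=((-20,-30),(-20,30),34),tileRight=((-15,-35),(50,-35),34))
for n in("scene","top"):
    g=np.mean([camera(n) for _ in range(4)],0).astype(np.float32)[:,:,2].copy()
    for k,(a,b,z) in E.items(): print(n,k,*fit(n,g,a,b,z))
    g0=cv2.imread(f"pics/{n}0.png")[:,:,0].astype(np.float32)
    print(n,"ini rear",*fit(n,g0,(-59,-30),(-59,30),34),"ini right",*fit(n,g0,(-54,-35),(15,-35),34))
E
```

```text
scene plateRight 0.03 off 5.23 res 0.04
scene plateFront 0.11 off 1.67 res 0.14
scene bedRear -0.35 off -1.43 res 0.45
scene railRin -0.09 off -0.01 res 0.23
scene tileRear -2.54 off 0.28 res 0.3
scene tileRight -0.51 off 0.28 res 0.18
scene ini rear -2.69 off 0.24 res 0.44 ini right -0.71 off 0.51 res 0.2
top plateRight -0.55 off 4.05 res 1.45
top plateFront 3.53 off 0.33 res 1.06
top bedRear 0.62 off 1.19 res 0.4
top railRin 0.13 off -1.84 res 0.28
top tileRear -2.29 off 3.54 res 0.36
top tileRight -0.3 off -1.74 res 0.31
top ini rear -0.08 off 2.75 res 0.26 ini right 0.25 off -1.86 res 0.27
```

Run:
```python
from jig import *
y=.048;R=np.array([[np.cos(y),-np.sin(y)],[np.sin(y),np.cos(y)]])
out=[]
# rectify plane z=34 to jig axes: x up, y left; 4 px/mm, x -30..70, y -45..45
gx=np.linspace(72,-30,408);gy=np.linspace(47,-47,376)
P=np.stack(np.meshgrid(gx,gy,indexing="ij"),-1).reshape(-1,2)@R.T+[637,-84.5]
for n in("scene","top"):
    im=np.mean([camera(n) for _ in range(6)],0).astype(np.float32)
    uv=proj(n,np.c_[P,np.full(len(P),34)]).reshape(408,376,2).astype(np.float32)
    out.append(cv2.remap(im,uv,None,cv2.INTER_CUBIC))
o=cv2.convertScaleAbs(np.hstack(out)[:,:,::-1],alpha=1.6)
cv2.imwrite("pics/r.png",o)
```

```text
(no output)
```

View pics/r.png

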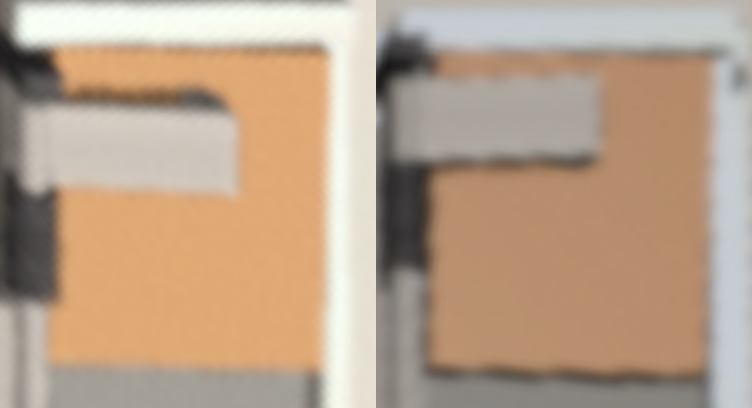

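The rectified views confirm a skew of about 1.1°: the rear edge drops to the right and there's a gap at the rear right rail. The likely cause is that I backed off only about 1 mm, and the pusher drifted +1.3 mm in y while rising, dragging the tile's rear. I'll press again, re-seat it, and this time back well clear before letting the clip up.

drive_tool:
  motion: [-20.5,-29.5,0,-0.008,-20.5,-29.5,0,0,-20.5,-29.5,0,0,-20.5,-29.5,0,0,-20.5,-29.5,0,0,-20.5,-29.5,0,0,-20.5,-29.5,0,0,-20,-29,0,0]
  jaw: 0.32

```text
clock: 10.35
eef_pos: [595.7, -58.0, 154.0]
eef_rot: [-3.127, 0.005, -3.082]
wrist_force: [0.4, 1.2, -0.2]
finger_gap: 63.6
```

```bash
python3 -c "
from jig import *
st()"
```

```text
t 10.35 jig [-40.   28.5] z 154.0 rot [-3.127  0.005 -3.082] gap 63.6 F [ 0.4  1.2 -0.2]
```

drive_tool:
  motion: [4,2,0,0.011,4,2,0,0,0,0,20,0,0,0,20,0,0,0,20,0,0,0,15,0,0,0,10,0,0,0,0,0]

```text
clock: 11.02
eef_pos: [587.8, -57.7, 65.3]
eef_rot: [-3.127, 0.006, -3.096]
wrist_force: [0.4, 0.2, 0.1]
finger_gap: 63.9
```

```bash
python3 -c "
from jig import *
st()"
```

```text
t 11.0167 jig [-47.9  29.1] z 65.3 rot [-3.127  0.006 -3.096] gap 63.9 F [0.4 0.2 0.1]
```

drive_tool:
  motion: [0,3,0,0,0,0,8,0,0,0,8,0,0,0,4,0,0,0,4,0,0,0.3,4,0,0,0.3,4,0,0,0,0,0]

```text
clock: 11.68
eef_pos: [589.2, -53.5, 34.3]
eef_rot: [-3.125, 0.011, -3.094]
wrist_force: [-2.4, 0.2, 5.9]
finger_gap: 64.3
```

```bash
python3 -c "
from jig import *
st()"
```

```text
t 11.6833 jig [-46.2  33.3] z 34.3 rot [-3.125  0.011 -3.094] gap 64.3 F [-2.4  0.2  5.9]
```

drive_tool:
  motion: [0,0.5,2.5,0,0,0.5,2.5,0,0,0.3,1.5,0,0,0,0.5,0]

```text
clock: 12.02
eef_pos: [589.4, -55.1, 29.5]
eef_rot: [-3.122, 0.011, -3.094]
wrist_force: [-4.1, 2.8, 6.7]
finger_gap: 63.9
```

drive_tool:
  motion: [-4,0,0.3,0,-4,0,0.3,0,-3,0,0.3,0,0,0,0.2,0]

```text
clock: 12.35
eef_pos: [599.6, -55.0, 30.3]
eef_rot: [-3.122, 0.008, -3.094]
wrist_force: [-2.2, 1.9, 7.2]
finger_gap: 64.3
```

```bash
python3 -c "
from jig import *
st()"
```

```text
t 12.35 jig [-36.   31.3] z 30.3 rot [-3.122  0.008 -3.094] gap 64.3 F [-2.2  1.9  7.2]
```

drive_tool:
  motion: [0,0,1.5,0,0,0,1.5,0,-2,0,0.5,0,-2,0,0.5,0]

```text
clock: 12.68
eef_pos: [602.9, -55.7, 28.7]
eef_rot: [-3.121, 0.006, -3.094]
wrist_force: [-6.2, -0.7, 9.5]
finger_gap: 64.0
```

drive_tool:
  motion: [-2,0,0.3,0,-2,0,0.2,0]

```text
clock: 12.85
eef_pos: [606.1, -55.6, 29.1]
eef_rot: [-3.122, 0.003, -3.094]
wrist_force: [-7.2, -0.3, 8.0]
finger_gap: 64.0
```

```bash
python3 -c "
from jig import *
st()"
```

```text
t 12.85 jig [-29.5  30.3] z 29.1 rot [-3.122e+00  3.000e-03 -3.094e+00] gap 64.0 F [-7.2 -0.3  8. ]
```

drive_tool:
  motion: [-2,0,0.4,0,-2,0,0.3,0,-2,0,0.2,0]

```text
clock: 13.1
eef_pos: [607.2, -55.9, 28.9]
eef_rot: [-3.123, -0.011, -3.095]
wrist_force: [-19.4, 1.1, 16.1]
finger_gap: 63.9
```

Run:
```python
from e import *
st()
g=np.mean([camera("scene") for _ in range(2)],0).astype(np.float32)[:,:,2].copy()
print(fit("scene",g,(-15,-35),(50,-35),34), read_state()["wrist_force"].round(1))
```

```text
t 13.1 jig [-28.4  30. ] z 28.9 rot [-3.123 -0.011 -3.095] gap 63.9 F [-19.4   1.1  16.1]
(-0.38, 'off', 0.24, 'res', 0.26) [-19.   -0.5  16.5]
```

Firm against the stop at 19 N. Backing off well behind the tile while still pressing the tail, and verifying before release.

drive_tool:
  motion: [1.5,0,0.1,0,2.5,0,0.1,0,3,0,0.2,0,3,0,0.2,0,3,0,0.2,0,0,0,0.2,0]

```text
clock: 13.7
eef_pos: [601.0, -56.2, 35.1]
eef_rot: [-3.122, 0.009, -3.098]
wrist_force: [-3.8, -0.4, 5.4]
finger_gap: 63.8
```

Run:
```python
from jig import *
st()
y=.048;R=np.array([[np.cos(y),-np.sin(y)],[np.sin(y),np.cos(y)]])
for n in ("scene",):
    c=max([c for c in orange(camera(n)) if abs(c[:,0].mean(0)-[227,206]).max()<10],key=cv2.contourArea)[:,0]
    q=(ray(n,c,34)[:,:2]-[637,-84.5])@R
    s=q[(q[:,0]>-8)&(q[:,0]<45)];s=s[s[:,1]<s[:,1].min()+4]
    print("right slope",np.degrees(np.polyfit(s[:,0],s[:,1],1)[0]))
```

```text
t 13.7 jig [-34.6  30. ] z 35.1 rot [-3.122  0.009 -3.098] gap 63.8 F [-3.8 -0.4  5.4]
right slope -1.6375608888695838
```

The skew is still there. Explanation: during my first push I added +y drift, and with a high-friction fingertip that dragged the tile's rear sideways. The force line then passes through the front +y corner, so it sticks instead of squaring. Fix: press again, push further to the -y side, and move -y while in contact.

drive_tool:
  motion: [3,-1.5,1.5,0,3,0,2,0,0,0,2,0,0,0,2,0,0,0,2,0,0,0,0.5,0]
  jaw: 0.236

```text
clock: 14.25
eef_pos: [599.2, -61.0, 30.8]
eef_rot: [-3.118, 0.021, -3.099]
wrist_force: [-4.8, 1.8, 7.7]
finger_gap: 71.7
```

```bash
python3 -c "
from jig import *
st()"
```

```text
t 14.25 jig [-36.6  25.3] z 30.8 rot [-3.118  0.021 -3.099] gap 71.7 F [-4.8  1.8  7.7]
```

drive_tool:
  motion: [0,0.5,2,0,0,0.5,2,0,-3,0,0.5,0,-3,0,0.4,0]

```text
clock: 14.58
eef_pos: [604.4, -61.9, 29.1]
eef_rot: [-3.116, 0.019, -3.099]
wrist_force: [-7.6, 0.3, 10.4]
finger_gap: 71.8
```

```bash
python3 -c "
from jig import *
st()"
```

```text
t 14.5833 jig [-31.5  24.1] z 29.1 rot [-3.116  0.019 -3.099] gap 71.8 F [-7.6  0.3 10.4]
```

drive_tool:
  motion: [-2,0,0.4,0,-2,-0.7,0.4,0,-1,-1,0.3,0,-1,-1,0.3,0]

```text
clock: 14.92
eef_pos: [608.3, -63.8, 29.3]
eef_rot: [-3.118, 0.011, -3.099]
wrist_force: [-10.4, 6.6, 10.7]
finger_gap: 71.8
```

```bash
cat > m.py <<'E'
from jig import *
st()
y=.048;R=np.array([[np.cos(y),-np.sin(y)],[np.sin(y),np.cos(y)]])
for n,k in (("scene",[227,206]),("top",[408,221])):
    cs=[c for c in orange(camera(n)) if abs(c[:,0].mean(0)-k).max()<12]
    if not cs: print(n,"hidden"); continue
    q=(ray(n,max(cs,key=cv2.contourArea)[:,0],34)[:,:2]-[637,-84.5])@R
    s=q[(q[:,0]>-8)&(q[:,0]<45)];s=s[s[:,1]<s[:,1].min()+4]
    r=q[(q[:,1]>-28)&(q[:,1]<28)];r=r[r[:,0]<r[:,0].min()+4]
    print(n,"yaw by right",np.degrees(np.polyfit(s[:,0],s[:,1],1)[0]).round(2),"by rear",(-np.degrees(np.polyfit(r[:,1],r[:,0],1)[0])).round(2),"rear x",np.median(r[:,0]).round(2))
E
python3 m.py
```

```text
t 14.9167 jig [-27.6  22.1] z 29.3 rot [-3.118  0.011 -3.099] gap 71.8 F [-10.4   6.6  10.7]
scene yaw by right 1.14 by rear 1.16 rear x -17.49
top hidden
```

Now the scene view suggests it turned the other way, possibly past square. I'll measure more precisely from averaged frames, against the initial picture as reference.

```bash
cat > m2.py <<'E'
from jig import *
y=.048;R=np.array([[np.cos(y),-np.sin(y)],[np.sin(y),np.cos(y)]])
def line(n,im,a,b,w=5,z=34):
    t=np.linspace(0,1,60); d=np.subtract(b,a);nr=np.array([-d[1],d[0]])/np.hypot(*d); o=np.arange(-w,w+.01,.2); L=[];O=[]
    P=(np.array(a)+t[:,None,None]*d+o[None,:,None]*nr).reshape(-1,2)@R.T+[637,-84.5]
    uv=proj(n,np.c_[P,np.full(len(P),z)]).reshape(60,len(o),2).astype(np.float32)
    v=cv2.remap(im.astype(np.float32),uv,None,cv2.INTER_CUBIC); s=(v[:,:,0]-v[:,:,2])/(v.sum(2)+1)  # chroma
    th=.5*(np.percentile(s,10)+np.percentile(s,90)); 
    for i in range(60):
        k=np.where((s[i,:-1]-th)*(s[i,1:]-th)<0)[0]
        if len(k): j=k[0]; O.append(o[j]+.2*(th-s[i,j])/(s[i,j+1]-s[i,j])); L.append(t[i]*np.hypot(*d))
    q=np.c_[L,O].astype(np.float32); vx,vy,x0,y0=cv2.fitLine(q,cv2.DIST_HUBER,0,.01,.01).ravel(); sl=vy/vx
    return round(float(np.degrees(sl)),2),round(float(y0+sl*(np.hypot(*d)/2-x0)),2),len(L)
def rep(n,im,x,tag,ry=(-28,28)):
    print(tag,n,"right",line(n,im,(x-30,-35),(x+30,-35)),"rear",line(n,im,(x-40,ry[0]),(x-40,ry[1])),"front",line(n,im,(x+40,-30),(x+40,-14),3))
def avg(n,k=4): return np.mean([camera(n) for _ in range(k)],0)
E
python3 - <<'E'
from m2 import *
for n in("scene","top"): rep(n,cv2.imread(f"pics/{n}0.png")[:,:,::-1].copy(),-19.5,"ini")
rep("scene",avg("scene"),20,"now",(0,28)); st()
E
```

```text
ini scene right (0.0, 0.84, 60) rear (-0.47, -0.6, 60) front (6.51, -1.16, 57)
ini top right (0.14, -1.02, 60) rear (-0.12, 1.09, 60) front (0.32, 0.17, 60)
now scene right (0.48, -0.73, 60) rear (-0.32, -0.88, 60) front (0.84, -0.34, 60)
t 15.2167 jig [-27.6  22.1] z 29.4 rot [-3.118  0.012 -3.099] gap 72.0 F [-8.6  2.9  9.7]
```

The tile is now square within about 0.3° and home (rear edge ≈ -19 to -20). Backing off in x, still pressing the tail.

drive_tool:
  motion: [2,0,0.5,0,3,0,0.6,0,3,0,0.6,0,3,0,0.6,0]

```text
clock: 15.55
eef_pos: [604.0, -63.6, 32.7]
eef_rot: [-3.118, 0.03, -3.101]
wrist_force: [4.3, 0.8, 7.3]
finger_gap: 72.0
```

Run:
```python
from m2 import *
st();rep("scene",avg("scene"),20,"now",(0,28)); rep("scene",avg("scene"),20,"now",(-28,28))
```

```text
t 15.55 jig [-32.   22.4] z 32.7 rot [-3.118  0.03  -3.101] gap 72.0 F [4.3 0.8 7.3]
now scene right (0.07, -0.64, 60) rear (0.35, -0.73, 60) front (0.91, -0.33, 60)
now scene right (0.06, -0.63, 60) rear (0.38, -0.84, 60) front (0.99, -0.33, 60)
```

Square (0.06° and 0.38°), with the finger clear behind it. Now letting the clip up and moving away.

drive_tool:
  motion: [3,0,0,0,1,0,-1,0,0,0,-2,0,0,0,-2,0,0,0,-3,0,0,0,-3,0,0,0,-5,0,0,0,-10,0]

```text
clock: 16.62
eef_pos: [600.0, -63.3, 60.1]
eef_rot: [-3.119, 0.032, -3.102]
wrist_force: [0.0, -0.2, -0.2]
finger_gap: 71.8
```

drive_tool:
  motion: [0,0,-25,0,0,0,-30,0,0,0,-30,0,25,0,0,0,30,0,0,0,30,0,0,0,30,0,0,0,30,20,0,0]

```text
clock: 17.28
eef_pos: [450.1, -48.4, 151.0]
eef_rot: [-3.116, 0.04, -3.103]
wrist_force: [-0.0, 0.8, -0.3]
finger_gap: 71.7
```

drive_tool:
  motion: [20,35,0,0,0,35,0,0,0,35,0,0,0,35,0,0,0,35,0,0,0,35,0,0,0,20,0,0,0,0,0,0]

```text
clock: 17.95
eef_pos: [414.4, 191.1, 151.7]
eef_rot: [-3.118, 0.049, -3.107]
wrist_force: [-0.7, 0.4, -0.8]
finger_gap: 72.0
```

Run:
```python
from m2 import *
st();out=[]
for n in("scene","top"): im=avg(n);rep(n,im,20,"fin");out.append(im)
rects("top",camera("top"))
a=cv2.resize(out[0][130:270,170:330],(457,400),interpolation=cv2.INTER_CUBIC)
b=cv2.resize(out[1][180:330,335:465],(343,400),interpolation=cv2.INTER_CUBIC)
cv2.imwrite("pics/f2.png",cv2.convertScaleAbs(np.hstack([a,b])[:,:,::-1],alpha=1.6))
```

```text
t 17.95 jig [-209.1  285.9] z 151.7 rot [-3.118  0.049 -3.107] gap 72.0 F [-0.7  0.4 -0.8]
fin scene right (-0.14, -0.6, 60) rear (0.5, -0.82, 60) front (0.91, -0.34, 60)
fin top right (0.29, -1.8, 60) rear (-0.0, 1.18, 60) front (0.18, 0.6, 60)
top [296. 228.] 10 [669.6  95.7] [78.2 66.4] 24.29
top [296. 228.] 34 [663.3  94.9] [75.6 64.2] 24.29
top [408. 221.] 10 [661.8 -90.7] [81.4 70.7] 2.58
top [408. 221.] 34 [655.7 -85.2] [78.6 68.3] 2.58
top [319.  76.] 10 [947.5  27.2] [1155.1   11.5] 89.99
top [319.  76.] 34 [931.8  28.7] [1116.2   11.1] 89.99
```

View pics/f2.png

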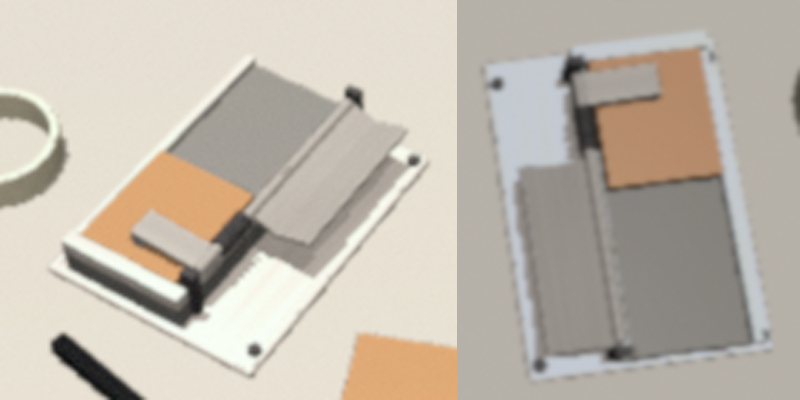

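The tile is square with the jig and flush against the stop, the foot is clamped on it, and the arm is clear. Handing in.

```bash
python3 -c "
from cell import *
print(sign_off(),read_state()['clock'])"
```

```text
the job is handed in; nothing more can be done
the job is handed in; nothing more can be done
```

The tile is home against the end stop with the clip's foot clamping it. I handed in at about 18 s, with the arm clear and reading no contact force.

**What happened:** I pressed the tail level with one fingertip and pushed the tile to the stop with the other. The first release left the tile about 1° skewed, because sideways drift of the fingertip had dragged its rear edge. I re-pressed the clip and re-seated the tile. That didn't square it, and the tail rose most of the way during the back-off. I then pressed the tail down again, squared the tile, backed off and let the clip up.

**Last checks:**
- **Squareness:** the tile's right and rear edges are within about 0.5° of the jig's axes in both views.
- **Position:** the rear edge measured at jig x of about -19 mm in the scene view and -21 mm in the top view, against -20 mm when home. That spread is within the 2 mm calibration, so "fully home" rests on these edges and the 10–19 N contact stalls.
- **Disagreement:** the scene view's short front edge read 0.9°, against 0.2° from the top view. It is a short edge, partly hidden, so I gave it little weight.
- **Bystanders:** the spare tile measured unmoved. The tape and marker look unmoved in the pictures, but I did not measure them.
- **Viewing budget:** I viewed 12 pictures, two over the 10.

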